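Tip the penlight out of its tube and lay it in the tray

ROBOT

A 6-joint arm with a two-finger parallel gripper is mounted at the origin on the work surface. World frame = base frame: x ahead of the robot, y to its left, z up, the work surface at z = 0. Lengths are in m, angles in rad, forces in N, time in s.
With the tool pointing down it reaches from about 0.325 to 0.875 m from the base axis. Payload 4.4 kg.
Tool frame: the origin (TCP) lies at the very end of the fingers, on their centre line; the grasp point (between the pads) lies 19 mm behind it; z points along the fingers, y is the direction in which the jaws open and shut (so a half turn about z gives the same grasp; the last joint's range is limited). The gripper opens to 85 mm and grips with 20 to 120 N. Pads are 22 mm wide; open, the fingers measure 114 mm over their backs; the gripper's body (76 mm by 85 mm) begins 54 mm behind the grasp point. The pads swing forward as they close: fully open they stand 13 mm farther back than shut.
Start: joints at [1.069, 0.207, 1.542, -0, 1.393, -0.15], TCP at [0.198, 0.54, 0.231] pointing down, gripper open.
Joint ranges: [-2.73, 2.73], [-0.86, 2.22], [0.23, 2.46], [-1.11, 4.25], [0.08, 2.63], [-2.82, 2.82]. Speed limits (rad/s): [2.79, 2.79, 3.14, 3.14, 3.14, 3.14].

INTERFACE

Orientations are given as a unit quaternion [x, y, z, w].
In Python, from plant import env gives the robot as it stands.
- The arm moves only by the shell command python3 -m pendant 'ROWS' [FORCE]. ROWS is JSON, one flat list of numbers, 5 for each row, row after row: the opening, from 0 (shut) to 1 (fully open), then the shift along the tool's x, y, z in m, then the turn about the tool's z in degrees. In form: [fingers, dx, dy, dz, spin, fingers, dx, dy, dz, spin, ...]. A call has 1 to 20 rows; each row shifts and turns the commanded pose from where the row before left it, along the tool's axes as they then stand; what a row does not reach is not made up. A row lasts 1/10 s, in which the tool goes at most 50 mm and 8.59 degrees, less where a joint would pass 70% of its speed; a pose out of reach is approached as far as the arm can. A call is refused whole if a number of a shift passes 0.05 or a number of a turn 8.59, either way. A call with a gripper value outside its range is refused whole. The fingers move at their own pace and stop on an object; FORCE is the grip in N (left out, the last holds). Time passes only in rows, so rows that do not move let the fingers close. It gives the time, the measured TCP pose, the force and the opening at its end, in the units of the state.
- env.observe(): the state, without advancing time (a new reading comes with each control period).
- env.read_camera(name): name is "scene" or "side" or "wrist"; returns a dict with "pixels" (420x560x3 uint8, red, green, blue), "intrinsics" (3x3 intrinsics, pixels), "T" (4x4, takes a point from camera to world coordinates). Camera axes: x right, y up, looking along -z (the intrinsics and any distortion apply to the point x, -y, -z); pixel columns grow to the right and rows downward; lengths in m; the calibration is good to about 2 mm. A picture is of the moment at which its call begins. There is no depth.
- env.job_done(): hands the job in, once; it reports no verdict.
Trained networks look in a picture, given as the dict that the camera call returned (one of the last four; its "shot" number tells which), for a name from the list of things; names that differ only in an ending like _2 or _b are one class to them, and where a whole thing is asked for, a point or a joint stands for the part that bears it (a point fixed in the world has none). Each returns a list of dicts, best first, with "p" (0 to 1); they miss things now and then, are a little off and sometimes report something else, mostly with a low value. They report only what shows in the picture. A call takes as long as a camera call. They do not tell look-alikes from the thing itself.
- env.search_frame(picture, label): "centre" ([row, column] in pixels, amid what is visible of it).
- env.tip_of(picture, label): "centre" ([row, column] in pixels: a listed point, or the origin of a listed thing).
The state is a dict: "clock": time; "qpos": joint angles; "qvel": joint speeds; "tau": joint torques, N m; "tcp_pos": TCP position; "tool_rot": TCP orientation; "wrist_force": force on the tool from outside, world axes, zero at the start; "wrist_torque": the same for the moment, N m; "gripper_width": finger opening in m.
Only numpy, scipy, OpenCV 4.12 (cv2) and the standard library are available. Lean on these libraries where they do the work, as an engineer would, in place of code of your own. Each camera call takes 0.05 s, during which the arm holds its last target. There are 200 camera calls.

TASK

Lay the open instrument tube in the sloping rest with its mouth downhill and let go, so that the penlight inside slides out onto the tube's tongue. Then grip the penlight by its exposed end, draw it out of the tube and lay it flat in the smaller steel tray without dropping it. Leave the tube lying in the rest, and leave the other things on the cart where they are.

Things in the scene. Friction and masses are not known exactly. Their poses are not given: they have to be found in the camera images.
- tube: open instrument tube, loose, 0.30 kg: round polished steel tube (mm: outside 34, bore 28, 150 long, one end closed) in a grey square grip sleeve 48 wide, 48 high, 70 long, on which it lies level. Origin: centre of the sleeve's underside, within 20 of the balance point. x runs to the closed end (x = +95), z out of the sleeve's top; tube axis at z = 24, sleeve x = -35 to +35. Tongue below the mouth: see the toe
- tube_mouth (a point): centre of the tube's mouth (tube frame -55, 0, 24). The penlight slides by itself when the tube is tipped more than about 15 degrees mouth-down
- tube_toe (a point): top of the upturned toe, inner face (tube frame -120, 0, 15). A steel tongue 11 wide, underside at z = 6, runs on from the bore's floor below the mouth to this 3 mm thick toe, which stops the sliding penlight; the penlight is drawn out along the tube once lifted 6 to 9 mm off the tongue, to clear the toe. Fingers fit on both sides of the tongue
- penlight: penlight, loose, 0.05 kg: aluminium barrel, diameter 16 mm, 120 mm long, small steel clip 2.5 proud from x = +16 to +52. Origin: middle of the barrel, on its axis; x runs to the tail, lamp end (x = -60) points to the tube's mouth. At the start deep in the tube, lamp end about 25 to 35 inside the mouth. Slid against the toe: origin at tube x = -60, z = 17.5, front 65 mm out of the mouth
- rest: sloping rest, fixed: a white stand with a channel 56 mm wide between two rails 8 mm high, sloping 30 degrees down towards -x of its own frame (about 130 mm tall at the back). Origin: centre of its foot, on the worktop; z up. Nothing stands under the tongue when the tube lies in it
- rest_seat (a point): point on the channel's floor, 100 mm above the worktop, where the tube's origin lies when the tube rests in the channel with its sleeve against the 5 mm lip at the low end (lip face 36 mm downhill of this point); the tube's x axis then points uphill, 30 degrees above level, in the rest's xz plane
- small_tray: smaller steel tray, fixed, 220 x 150 mm (long side along its x; the larger tray, 200 x 320, at the back of the cart is not meant), 22 mm high, walls and floor 3 mm thick, open above. Origin: centre of its underside, on the worktop
- tape_roll: bystander: white ring lying flat, 70 mm in diameter, 24 mm high; origin under its centre
- capped_tube: bystander: a second tube of the same size, with a white cap instead of the tongue; not to be used; origin as for the open tube
- pot: bystander: small open steel pot 60 mm in diameter and 45 mm high; origin under its centre
There are look-alikes about, which are no part of the job. What is shaped like the tube but blue is not meant. What is shaped like the rest but brown is not meant.

How it is judged:
On the way, in this order (a step that is already met when the one before it is completed fails the run):
1. the tube lies released in the rest, mouth downhill, and the penlight has slid out against the toe (distance between tube and rest_seat below 0.018 m and angle between tube's own x axis and vertical between 0.95 and 1.15 rad and angle between tube's own z axis and vertical between 0.41 and 0.63 rad and angle between the y axis of tube and the y axis of rest, either way round below 0.17 rad and contact force between the fingers and tube below 0.1 N and x of penlight in the frame of tube below -0.05 m and distance between penlight and tube below 0.075 m and linear speed of tube below 0.02 m/s), for 0.2 s.
2. the penlight, held in the fingers, has been drawn wholly out of the tube, the tube still in the rest (distance between tube and rest_seat below 0.018 m and angle between tube's own x axis and vertical between 0.95 and 1.15 rad and angle between tube's own z axis and vertical between 0.41 and 0.63 rad and angle between the y axis of tube and the y axis of rest, either way round below 0.17 rad and contact force between the fingers and penlight above 0.5 N and distance between penlight and tube_mouth above 0.065 m), for 0.1 s.
At the end, for the whole second after the job is handed in: the penlight lies flat (within 4 degrees) and still on the floor of the smaller tray; the tube lies still in the rest, mouth downhill, its origin within 18 mm of the seat point, its slope within about 6 degrees of the rest's and in line with it within 10 degrees; both are released (distance between tube and rest_seat below 0.018 m and angle between tube's own x axis and vertical between 0.95 and 1.15 rad and angle between tube's own z axis and vertical between 0.41 and 0.63 rad and angle between the y axis of tube and the y axis of rest, either way round below 0.17 rad and x of penlight in the frame of small_tray between -0.1 and 0.1 m and y of penlight in the frame of small_tray between -0.07 and 0.07 m and z of penlight in the frame of small_tray between 0.005 and 0.017 m and angle between penlight's own x axis and vertical between 1.5 and 1.64 rad and linear speed of penlight below 0.03 m/s and linear speed of tube below 0.02 m/s and contact force between the fingers and penlight below 0.1 N and contact force between the fingers and tube below 0.1 N); the robot touches nothing.
It fails at once if the penlight is dropped (falls free, faster than 0.75 m/s, outside the tube) (contact force between the fingers and penlight below 0.02 N and linear speed of penlight above 0.75 m/s and distance between penlight and tube above 0.12 m).
It fails at once if a bystander is pushed more than 30 mm (distance of any of tape_roll, capped_tube, pot from where it was at the start of the episode above 0.03 m).
It also fails if it takes over 67 s, if anything falls off the work surface, if the arm or the gripper's body presses on something with over 40 N, if the wrist force passes 120 N, or if a joint passes its speed limit or range.

## Working session

There is one attempt and no reset: what is moved stays moved. The work goes in short steps, Python scripts to look and compute and a shell command to move; the robot and the scene stay as the last step left them, time stands still between calls to the robot, and variables do not carry over. Pictures are saved under pics/ and viewed, about 8 in all and at most 12, crops included, and the job is handed in when it is done.

```bash
ls; mkdir -p pics; cat > h.py <<'E'
import numpy as np, cv2
from plant import env
from scipy.spatial.transform import Rotation as R
def ray(pic,rc):
    K=np.array(pic["intrinsics"]);T=np.array(pic["T"])
    r,c=rc; d=np.array([(c-K[0,2])/K[0,0],-(r-K[1,2])/K[1,1],-1.0])
    return T[:3,3],T[:3,:3]@d
def onz(pic,rc,z):
    o,d=ray(pic,rc); return o+d*(z-o[2])/d[2]
def proj(pic,p):
    K=np.array(pic["intrinsics"]);T=np.array(pic["T"])
    q=T[:3,:3].T@(np.asarray(p)-T[:3,3]); return np.array([K[1,2]-K[1,1]*q[1]/-q[2],K[0,2]+K[0,0]*q[0]/-q[2]])
def tri(a):
    A=np.zeros((3,3));b=np.zeros(3)
    for pic,rc in a:
        o,d=ray(pic,rc);d=d/np.linalg.norm(d);M=np.eye(3)-np.outer(d,d);A+=M;b+=M@o
    return np.linalg.solve(A,b)
def save(pic,name,crop=None,k=1):
    im=np.array(pic["pixels"])[:,:,::-1]
    if crop: im=im[crop[0]:crop[1],crop[2]:crop[3]]
    cv2.imwrite("pics/"+name,cv2.resize(im,None,fx=k,fy=k,interpolation=cv2.INTER_CUBIC))
E
python3 - <<'E'
from h import *
np.set_printoptions(precision=4,suppress=True)
P={n:env.read_camera(n) for n in("scene","side","wrist")}
im=[np.array(P[n]["pixels"]) for n in("scene","side")]
print(P["scene"].keys())
for n in P: print(n,np.array(P[n]["intrinsics"]).tolist(),np.array(P[n]["T"]).round(3).tolist())
save(P["scene"],"scene0.png",None,1.4);save(P["side"],"side0.png",None,1.4)
for l in("tube","tube_mouth","tube_toe","rest","small_tray","tape_roll","capped_tube","pot"):
  for n in("scene","side"):
    print(l,n,[(round(d["p"],2),np.round(d["centre"]).tolist(),onz(P[n],d["centre"],{"tube_mouth":.024,"tube_toe":.015}.get(l,0))[:2].round(3).tolist()) for d in env.tip_of(P[n],l)])
s=env.observe();print(s)
E
```

```text
pics
dict_keys(['pixels', 'intrinsics', 'T', 'shot'])
scene [[386.98862319166614, 0.0, 283.1397889312662], [0.0, 386.98862319166614, 213.25515870311676], [0.0, 0.0, 1.0]] [[-0.503, -0.472, 0.724, 1.169], [0.864, -0.258, 0.431, 0.425], [-0.016, 0.843, 0.538, 0.578], [0.0, 0.0, 0.0, 1.0]]
side [[420.9517884371132, 0.0, 283.87648755148257], [0.0, 420.9517884371132, 206.7122592084422], [0.0, 0.0, 1.0]] [[-0.992, 0.09, -0.089, 0.448], [-0.126, -0.701, 0.702, 0.72], [0.001, 0.707, 0.707, 0.805], [0.0, 0.0, 0.0, 1.0]]
wrist [[314.99660769027076, 0.0, 282.87906593374], [0.0, 314.99660769027076, 210.83365493041214], [0.0, 0.0, 1.0]] [[0.345, -0.89, -0.297, 0.122], [0.938, 0.327, 0.112, 0.567], [-0.003, -0.317, 0.948, 0.373], [0.0, 0.0, 0.0, 1.0]]
tube scene [(0.86, [221.0, 396.0], [0.279, 0.246]), (0.81, [270.0, 394.0], [0.477, 0.3])]
tube side [(0.97, [325.0, 385.0], [0.292, 0.244]), (0.9, [336.0, 298.0], [0.473, 0.292])]
tube_mouth scene [(0.98, [222.0, 419.0], [0.292, 0.304]), (0.8, [263.0, 419.0], [0.456, 0.345])]
tube_mouth side [(0.89, [361.0, 301.0], [0.46, 0.357]), (0.56, [342.0, 382.
[... 780 characters left out ...]
0.161]), (0.56, [162.0, 373.0], [0.306, -0.305]), (0.43, [394.0, 304.0], [0.449, 0.408])]
pot scene [(0.8, [344.0, 308.0], [0.75, 0.222])]
pot side [(0.77, [294.0, 178.0], [0.748, 0.224]), (0.24, [397.0, 306.0], [0.444, 0.414])]
{'clock': 0.95, 'qpos': array([ 1.0685,  0.2066,  1.5415,  0.    ,  1.3935, -0.1505]), 'qvel': array([ 0.    , -0.0019,  0.001 ,  0.0004, -0.0001,  0.0016]), 'tau': array([  0.    , -38.3051, -29.1979,  -0.0001,   0.0006,  -0.    ]), 'tcp_pos': array([0.1981, 0.5398, 0.2313]), 'tool_rot': array([0.175 , 0.9846, 0.    , 0.    ]), 'wrist_force': array([-1.107 , -1.0847,  0.5592]), 'wrist_torque': array([-0.0164,  0.0254,  0.0033]), 'gripper_width': 0.08559119403470826}
```

View pics/scene0.png

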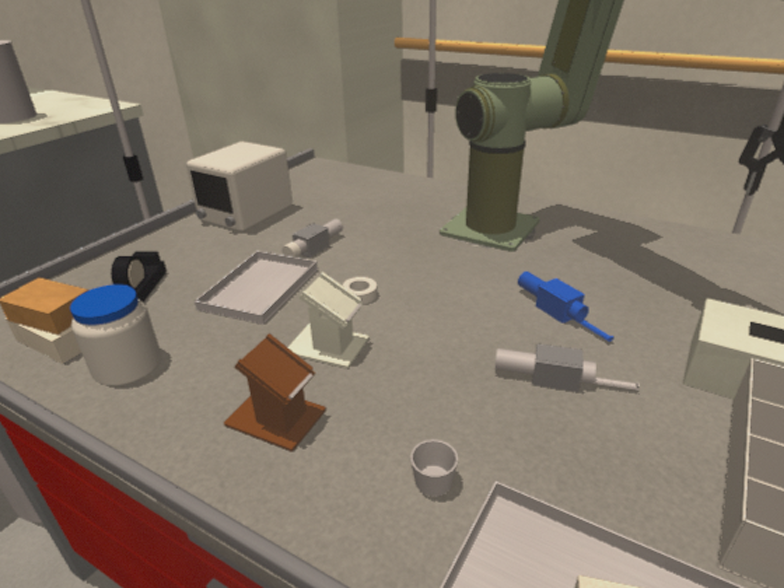

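View pics/side0.png

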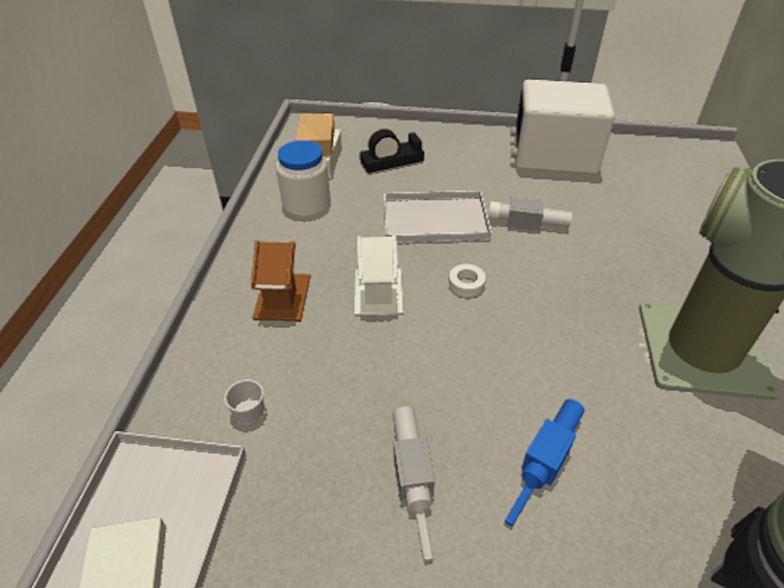

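```bash
python3 - <<'E'
from h import *
np.set_printoptions(precision=4,suppress=True)
P={n:env.read_camera(n) for n in("scene","side")}
def near(n,l,g,z,tol=.1):
    c=[d for d in env.tip_of(P[n],l) if np.linalg.norm(onz(P[n],d["centre"],z)[:2]-g)<tol]
    return c[0]["centre"] if c else None
for l,g,z in(("tube",(.475,.296),0),("tube_mouth",(.458,.35),.024),("tube_toe",(.447,.413),.015),("rest",(.58,-.047),0),("rest_seat",(.58,-.047),.1),("small_tray",(.49,-.3),0)):
    a=[(P[n],near(n,l,g,z,.06)) for n in P]; a=[x for x in a if x[1] is not None]
    print(l,[onz(p,c,z)[:2] for p,c in a],tri(a) if len(a)==2 else "")
save(P["side"],"rest_crop.png",(130,250,200,400),4)
E
```

```text
tube [array([0.4668, 0.2959]), array([0.4761, 0.301 ])] [0.4753 0.3001 0.005 ]
tube_mouth [array([0.461 , 0.3576])] 
tube_toe [array([0.4345, 0.4222]), array([0.4461, 0.4163])] [0.4464 0.4212 0.0248]
rest [array([ 0.5839, -0.0503]), array([ 0.5883, -0.0527])] [ 0.5876 -0.0478  0.0041]
rest_seat [array([ 0.5771, -0.0493]), array([ 0.5853, -0.0452])] [ 0.5845 -0.0424  0.1047]
small_tray [array([ 0.4912, -0.2857]), array([ 0.5014, -0.2962])] [ 0.5006 -0.2777  0.0106]
```

View pics/rest_crop.png

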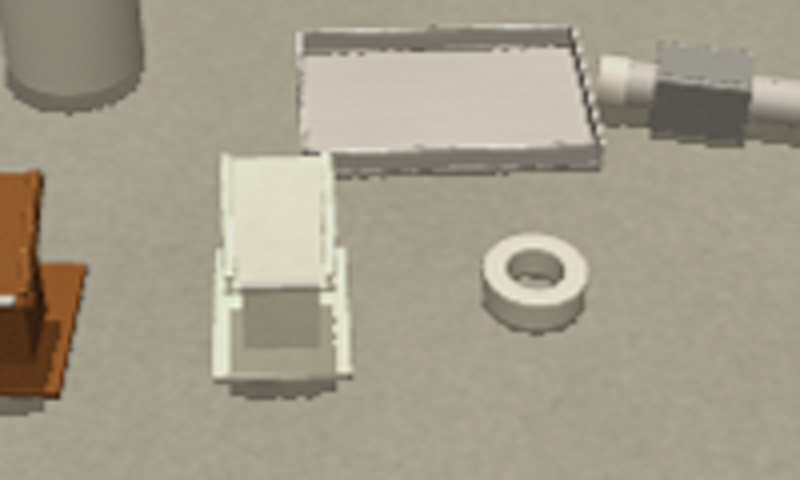

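```bash
python3 -m pendant '[1,-0.043,-0.016,0,0,1,-0.043,-0.016,0,0,1,-0.043,-0.016,0,0,1,-0.043,-0.016,0,0,1,-0.043,-0.016,0,0,1,-0.043,-0.016,0,0,1,-0.043,-0.016,0,0,1,-0.043,-0.016,0,0,1,0,0,0,8,1,0,0,0,8,1,0,0,0,8,1,0,0,0,8,1,0,0,0,8,1,0,0,0,8,1,0,0,0,8,1,0,0,0,0]' 60
python3 - <<'E'
from h import *
np.set_printoptions(precision=4,suppress=True)
p=env.read_camera("wrist");s=env.observe()
print(s["clock"],s["tcp_pos"],s["tool_rot"],s["qpos"])
for l,z in(("tube",0),("tube_mouth",.024),("tube_toe",.015)): print(l,[(d["p"],d["centre"],onz(p,d["centre"],z)) for d in env.tip_of(p,l)])
save(p,"w1.png",None,1.4)
E
```

```text
clock: 3.25
tcp_pos: [0.477, 0.3011, 0.2313]
tool_rot: [0.617, 0.787, -0.0, 0.0]
wrist_force: [-0.8, 0.5, -0.9]
gripper_width: 0.0856
3.3 [0.477  0.3011 0.2313] [0.6156 0.788  0.     0.    ] [0.4096 0.1835 1.5688 0.     1.3892 0.1653]
tube [(0.6, [176.1, 285.1], array([0.4803, 0.3021, 0.    ])), (0.59, [179.8, 119.6], array([0.2864, 0.2498, 0.    ]))]
tube_mouth [(0.8, [145.9, 133.5], array([0.3093, 0.3001, 0.024 ])), (0.61, [126.2, 283.8], array([0.4643, 0.3598, 0.024 ]))]
tube_toe [(0.87, [102.5, 173.5], array([0.343 , 0.3549, 0.015 ])), (0.65, [65.5, 278.7], array([0.4447, 0.4174, 0.015 ]))]
```

View pics/w1.png

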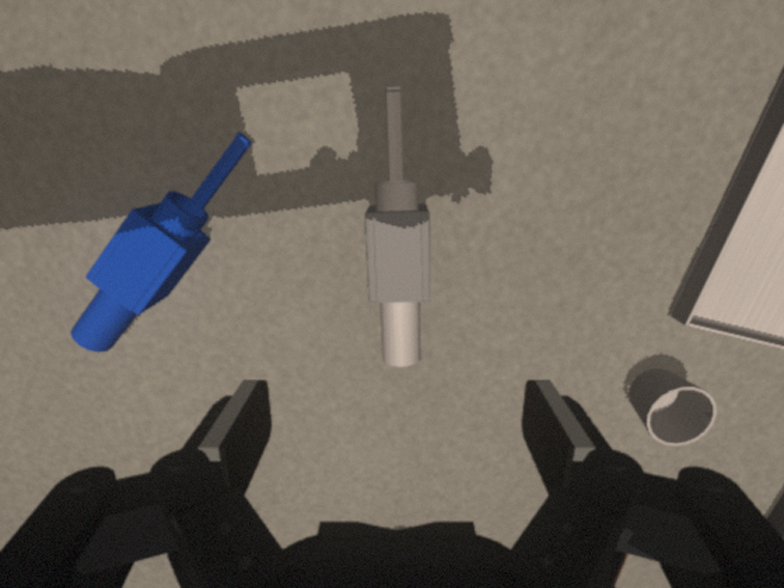

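```bash
python3 - <<'E'
from h import *
np.set_printoptions(precision=4,suppress=True)
p=env.read_camera("wrist")
q=lambda r,c,z: onz(p,(r/1.4,c/1.4),z)[:2]
toe=q(88,393.5,.015);end=q(364,401.5,.02);rb=(q(300,370,.048)+q(300,430,.048))/2;fr=(q(225,367,.048)+q(225,429,.048))/2
print(toe,end,rb,fr, np.linalg.norm(rb-fr),np.linalg.norm(q(300,370,.048)-q(300,430,.048)))
u=end-toe;L=np.linalg.norm(u);u/=L;print("L(215)",L,"ang",np.degrees(np.arctan2(u[1],u[0])),"org from toe",toe+.12*u,"end",end-.095*u,"rb",rb-.035*u)
# image-based sleeve segmentation
s=env.observe();M=R.from_quat(s["tool_rot"]).as_matrix();print(M[:,:2].T)
for o in(toe+.12*u,end-.095*u): print("tool delta",M.T@(np.r_[o,0.013]-s["tcp_pos"]))
print("tool y ang",np.degrees(np.arctan2(M[1,1],M[0,1])))
E
```

```text
[0.4463 0.4204] [0.507  0.2032] [0.4884 0.271 ] [0.4726 0.3277] 0.05882591593917381 0.0469861029271757
L(215) 0.22549875092276603 ang -74.3778614498174 org from toe [0.4786 0.3048] end [0.4814 0.2947] rb [0.4789 0.3047]
[[-0.2408  0.9706 -0.    ]
 [ 0.9706  0.2408 -0.    ]]
tool delta [0.0032 0.0025 0.2183]
tool delta [-0.0073  0.0028  0.2183]
tool y ang 13.934579012960238
```

```bash
python3 -m pendant '[1,0.003,0.0025,0.045,-1.5,1,0,0,0.045,0,1,0,0,0.045,0,1,0,0,0.045,0,1,0,0,0.025,0,1,0,0,0.013,0,1,0,0,0,0,0.3,0,0,0,0,0.3,0,0,0,0,0.3,0,0,0,0,0.3,0,0,0,0,0.3,0,0,0,0,0.3,0,0,0,0,0.3,0,0,0,0,0.3,0,0,0,0]' 60
python3 - <<'E'
from h import *
p=env.read_camera("wrist");save(p,"w2.png",(60,420,80,480),1.5)
E
```

```text
clock: 5.0
tcp_pos: [0.4803, 0.3054, 0.0155]
tool_rot: [0.606, 0.795, 0.002, 0.001]
wrist_force: [-0.4, -1.1, 6.3]
gripper_width: 0.0472
```

View pics/w2.png

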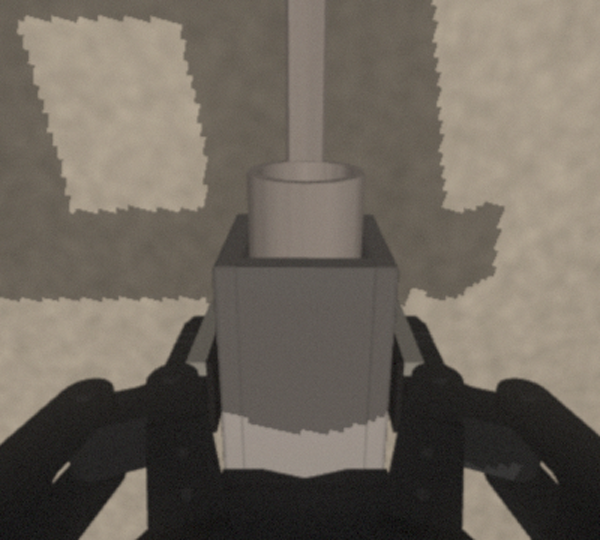

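```bash
python3 -m pendant '[0.3,0,0,-0.02,0,0.3,0,0,-0.045,0,0.3,0,0,-0.045,0,0.3,0,0,-0.045,0,0.3,0,0,-0.045,0,0.3,0,0,-0.03,0]' 60
python3 - <<'E'
from h import *
np.set_printoptions(precision=4,suppress=True)
p=env.read_camera("side")
q=lambda r,c,z: onz(p,(130+r/4,200+c/4),z)
for n,a in dict(lipL=(284,233,.086),lipR=(284,330,.086),backL=(158,232,.13),backR=(158,325,.13),ffL=(378,213,.004),ffR=(376,352,.004),frL=(250,218,.008),frR=(250,345,.008),railLb=(153,222,.135),railRb=(153,332,.135),railLf=(285,226,.09),railRf=(285,337,.09)).items(): print(n,q(*a))
for n in("side","scene"):
  P=env.read_camera(n)
  for l in("rest","rest_seat"): print(n,l,[onz(P,d["centre"],.1 if "s" in l[4:] else 0)[:2] for d in env.tip_of(P,l)])
save(P,"sc_crop.png",(180,275,190,310),6)
save(p,"sd_crop.png",(155,245,240,310),8)
s=env.observe();print(s["clock"],s["tcp_pos"],s["tool_rot"],s["wrist_force"])
E
```

```text
clock: 5.65
tcp_pos: [0.4793, 0.3049, 0.2468]
tool_rot: [0.606, 0.795, 0.002, 0.001]
wrist_force: [0.0, 0.6, -4.1]
gripper_width: 0.0473
lipL [ 0.6023 -0.005   0.086 ]
lipR [ 0.5434 -0.0126  0.086 ]
backL [ 0.6124 -0.0713  0.13  ]
backR [ 0.5551 -0.0787  0.13  ]
ffL [ 0.6181 -0.0002  0.004 ]
ffR [ 0.5293 -0.0134  0.004 ]
frL [ 0.6351 -0.1156  0.008 ]
frR [ 0.5479 -0.1268  0.008 ]
railLb [ 0.6182 -0.0694  0.135 ]
railRb [ 0.5506 -0.0781  0.135 ]
railLf [0.6055 0.0004 0.09  ]
railRf [ 0.5386 -0.0082  0.09  ]
side rest [array([ 0.7718, -0.0157]), array([ 0.5871, -0.0446])]
side rest_seat [array([ 0.5875, -0.0416]), array([0.7643, 0.0056])]
scene rest [array([ 0.5803, -0.0479]), array([ 0.7627, -0.0041])]
scene rest_seat [array([ 0.5831, -0.0495]), array([ 0.761 , -0.0125])]
6.0 [0.4768 0.3037 0.2398] [ 0.6064  0.7951 -0.0028 -0.0016] [ 0.2391  0.7122 -3.5128]
```

View pics/sd_crop.png

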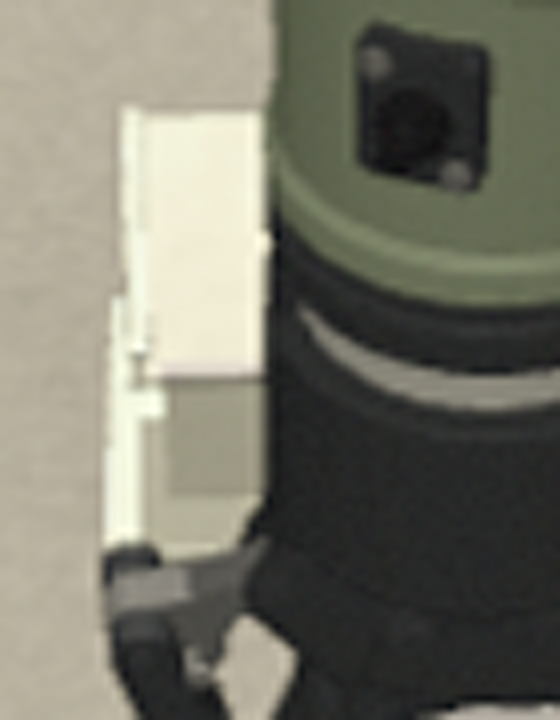

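```bash
python3 -m pendant '[0.3,-0.02,0,0,0,0.3,-0.042,0.001,0,0,0.3,-0.043,0.001,0,0,0.3,-0.043,0.001,0,0,0.3,-0.043,0.001,0,0,0.3,-0.043,0.001,0,0,0.3,-0.043,0.001,0,0,0.3,-0.043,0.001,0,0,0.3,-0.033,0.001,0,0,0.3,-0.01,0,0,0,0.3,0,0,0,7.5,0.3,0,0,0,0,0.3,0,0,0,0]' 60
python3 - <<'E'
from h import *
np.set_printoptions(precision=4,suppress=True)
p=env.read_camera("side");w=env.read_camera("wrist")
s=env.observe();print(s["clock"],s["tcp_pos"],s["tool_rot"],s["wrist_force"])
a=np.array(p["pixels"])[110:250,220:340,::-1];b=np.array(w["pixels"])[:,:,::-1]
a=cv2.resize(a,None,fx=3,fy=3,interpolation=2);a=np.vstack([a,np.zeros((0,360,3),np.uint8)])
b=cv2.resize(b[100:420,150:450],(394,420))
cv2.imwrite("pics/hov.png",np.hstack([a,b]))
print(tri([(p,(0,0)),(w,(0,0))])*0)
E
```

```text
clock: 7.3
tcp_pos: [0.5816, -0.0425, 0.2417]
tool_rot: [0.656, 0.755, -0.001, -0.001]
wrist_force: [-0.4, 1.0, -3.3]
gripper_width: 0.047
7.4 [ 0.5819 -0.0425  0.2425] [ 0.656   0.7547 -0.0003 -0.0007] [ 0.5423 -0.0794 -2.4158]
[0. 0. 0.]
```

View pics/hov.png

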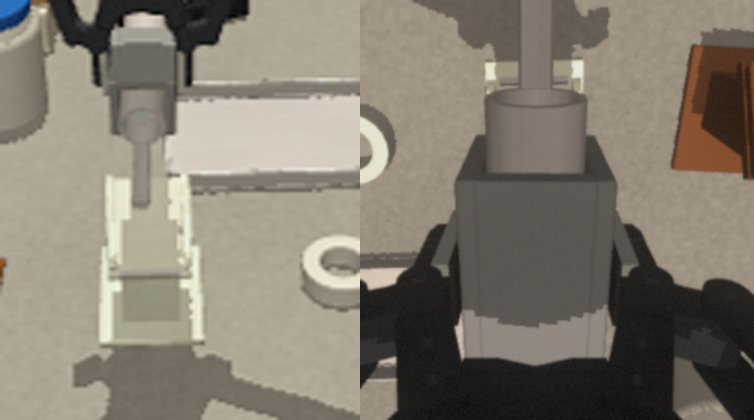

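```bash
python3 - <<'E'
from h import *
np.set_printoptions(precision=4,suppress=True)
p=env.read_camera("side");w=env.read_camera("wrist");sc=env.read_camera("scene")
s=env.observe();o=s["tcp_pos"]-[0,0,.0145];d=np.array([-.139,.99,0])
print(s["tcp_pos"])
for n,x,z in(("toe",.12,.015),("mouth",.055,.024),("sleevefrontbottom",.035,0),("sleevefronttop",.035,.048)): print(n,proj(p,o+d*x+[0,0,z]),"side; wrist",proj(w,o+d*x+[0,0,z]))
print("obs side toe",(110+205/3,220+141/3))
for l in("tube_toe","tube_mouth"):
  for nm,c in(("side",p),("wrist",w)): print(l,nm,[(round(e["p"],2),e["centre"]) for e in env.tip_of(c,l)])
# rest points seen on side: predicted for seat hypothesis
for S in((.579,-.044),(.584,-.044)):
  S=np.array([*S,.1]);v=np.array([.139,-.99])
  P=lambda a,h,l=0: S+np.r_[v*(a*.866-h*.5)+l*np.array([.99,.139]),a*.5+h*.866]
  print(S[:2],"lip L/R top",proj(p,P(-.036,.005,.028)),proj(p,P(-.036,.005,-.028)))
im=np.array(p["pixels"])[:,:,::-1]
k=cv2.resize(im[165:235,235:305],None,fx=8,fy=8,interpolation=cv2.INTER_CUBIC)
cv2.imwrite("pics/restz.png",k)
E
```

```text
[ 0.5823 -0.0427  0.2432]
toe [174.6866 266.0174] side; wrist [  1.2313 281.3586]
mouth [151.5897 266.4199] side; wrist [170.8536 281.6458]
sleevefrontbottom [154.7178 266.8764] side; wrist [199.8096 281.9193]
sleevefronttop [136.7945 266.257 ] side; wrist [236.0912 281.5097]
obs side toe (178.33333333333331, 267.0)
tube_toe side [(0.81, [369.5, 364.0]), (0.59, [172.5, 264.2])]
tube_toe wrist [(0.73, [6.3, 284.5])]
tube_mouth side [(0.88, [341.0, 383.0]), (0.68, [150.0, 267.5]), (0.21, [213.9, 269.6])]
tube_mouth wrist [(0.71, [172.3, 286.1])]
[ 0.579 -0.044] lip L/R top [200.4116 258.4778] [200.2265 281.3237]
[ 0.584 -0.044] lip L/R top [200.2305 256.4655] [200.0455 279.3027]
```

View pics/restz.png

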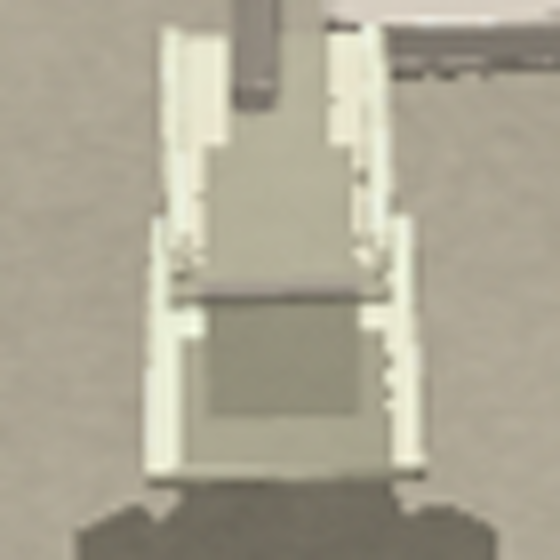

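```bash
python3 -m pendant '[0.3,-0.002,-0.0018,0.025,0,0.3,0,0,0.035,0,0.3,0,0,0.03,0,0.3,0,0,0.015,0,0.3,0,0,0,0,0.3,0,0,0,0]' 30
python3 -m pendant '[0.3,0.001,0,0.003,0,0.3,0.0015,0,0.003,0,0.3,0.002,0,0.003,0,0.3,0.002,0,0.003,0,0.3,0.002,0,0.003,0,0.3,0.002,0,0.003,0]' 25
python3 - <<'E'
from h import *
p=env.read_camera("side");w=env.read_camera("scene")
a=np.array(p["pixels"])[120:250,210:340,::-1];b=np.array(w["pixels"])[140:270,150:310,::-1]
cv2.imwrite("pics/piv.png",np.hstack([cv2.resize(x,None,fx=2.7,fy=2.7,interpolation=2) for x in(a,b)]))
E
```

```text
clock: 8.35
tcp_pos: [0.5819, -0.0459, 0.1394]
tool_rot: [0.657, 0.754, 0.0, 0.001]
wrist_force: [-0.7, 0.5, -3.0]
gripper_width: 0.0471
clock: 8.95
tcp_pos: [0.5826, -0.0346, 0.1249]
tool_rot: [0.657, 0.754, 0.002, 0.003]
wrist_force: [-2.3, 3.9, 10.4]
gripper_width: 0.0472
```

View pics/piv.png

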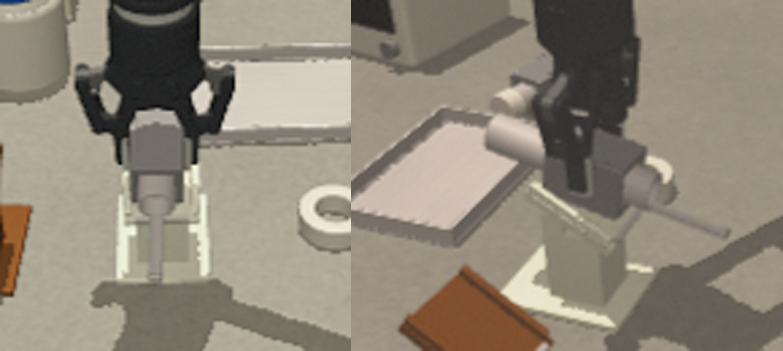

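```bash
python3 -m pendant '[0.3,0.001,-0.0005,0.003,0,0.3,0.001,-0.0005,0.003,0,0.3,0.001,-0.0005,0.003,0,0.3,0.001,-0.0005,0.003,0,0.3,0,0,0,0]' 20
python3 - <<'E'
from h import *
p=env.read_camera("side");w=env.read_camera("scene")
a=np.array(p["pixels"])[120:250,210:340,::-1];b=np.array(w["pixels"])[140:270,150:310,::-1]
cv2.imwrite("pics/piv2.png",np.hstack([cv2.resize(x,None,fx=2.7,fy=2.7,interpolation=2) for x in(a,b)]))
E
```

```text
clock: 9.55
tcp_pos: [0.5815, -0.0295, 0.1129]
tool_rot: [0.657, 0.754, 0.004, 0.003]
wrist_force: [-0.1, 10.0, 7.6]
gripper_width: 0.0472
```

View pics/piv2.png

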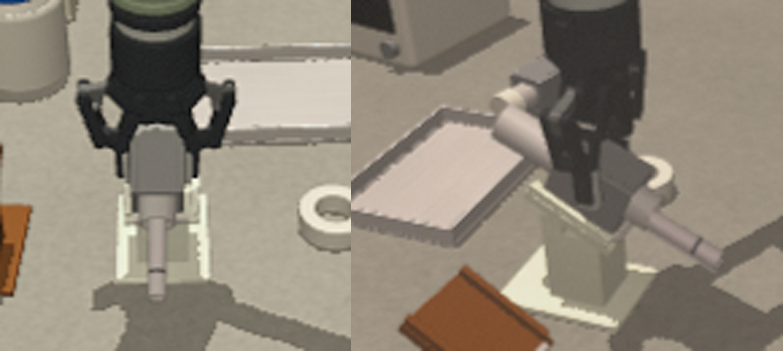

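```bash
python3 -m pendant '[0.65,0,0,0,0,0.65,0,0,0,0,0.8,0,0,0,0,0.8,0,0,0,0,0.8,0,0,-0.02,0,0.8,0,0,-0.04,0,0.8,0,0,-0.04,0,0.8,0,0,-0.04,0,0.8,0.03,0,0,0,0.8,0.03,0,0,0,0.8,0.02,0,0,0,0.8,0,0,0,0,0.8,0,0,0,0]' 60
python3 - <<'E'
from h import *
np.set_printoptions(precision=4,suppress=True)
P={n:env.read_camera(n) for n in("scene","side","wrist")}
s=env.observe();print(s["clock"],s["tcp_pos"],s["tool_rot"],s["wrist_force"])
for l in("tube","tube_mouth","tube_toe","penlight"):
  a=[]
  for n in P:
    c=[d for d in env.tip_of(P[n],l) if np.linalg.norm(onz(P[n],d["centre"],.1)[:2]-[.578,0])<.12]
    print(l,n,[(round(d["p"],2),d["centre"],onz(P[n],d["centre"],.08)[:2]) for d in c])
    if c: a.append((P[n],c[0]["centre"]))
  if len(a)>1: print(l,"tri",tri(a),[proj(p,tri(a))-c for p,c in a])
a=np.array(P["side"]["pixels"])[150:250,220:320,::-1];b=np.array(P["wrist"]["pixels"])[:,140:430,::-1]
c=np.array(P["scene"]["pixels"])[180:270,180:310,::-1]
cv2.imwrite("pics/rel.png",np.hstack([np.vstack([cv2.resize(a,(390,320),interpolation=2),cv2.resize(c,(390,270),interpolation=2)]),cv2.resize(b,(400,590))]))
E
```

```text
clock: 10.95
tcp_pos: [0.5658, 0.0476, 0.2479]
tool_rot: [0.657, 0.754, -0.001, -0.0]
wrist_force: [-0.3, 0.3, -0.1]
gripper_width: 0.0686
11.1 [0.5661 0.0467 0.248 ] [ 0.6576  0.7534 -0.0003 -0.    ] [ 0.2802 -0.8701 -0.2509]
tube scene [(0.62, [216.7, 237.5], array([ 0.5638, -0.0609])), (0.46, [238.2, 283.9], array([0.5851, 0.0784]))]
tube side [(0.93, [185.1, 269.7], array([ 0.5844, -0.0725]))]
tube wrist [(0.58, [282.5, 288.1], array([ 0.5871, -0.0593]))]
tube tri [ 0.5829 -0.0481  0.0981] [array([-1.1806, -0.9706]), array([ 1.1729, -1.0569]), array([-0.5558, -2.1846])]
tube_mouth scene [(0.6, [222.2, 259.3], array([ 0.5586, -0.0028]))]
tube_mouth side [(0.87, [205.8, 266.4], array([0.581, 0.003]))]
tube_mouth wrist [(0.6, [222.9, 287.1], array([0.576 , 0.0116]))]
tube_mouth tri [0.5773 0.0144 0.0939] [array([0.9782, 1.5163]), array([-0.6559,  0.6338]), array([2.5051, 1.8206])]
tube_toe scene [(0.89, [242.7, 285.3], array([0.5977, 0.0891]))]
tube_toe side [(0.16, [185.8, 268.3], array([ 0.5875, -0.0694]))]
tube_toe wrist []
tube_toe tri [0.5844 0.0506 0.1171] [array([-22.2971, -12.6761]), array([22.9111, -7.0303])]
penlight scene [(0.74, [222.6, 262.0], array([0.5569, 0.0036]))]
penlight side [(0.56, [205.2, 267.0], array([0.5799, 0.0007]))]
penlight wrist [(0.89, [220.2, 285.7], array([0.5741, 0.0144]))]
penlight tri [0.5755 0.0181 0.0959] [array([-0.1077,  0.6305]), array([0.5216, 0.5271]), array([2.2208, 1.9705])]
```

View pics/rel.png

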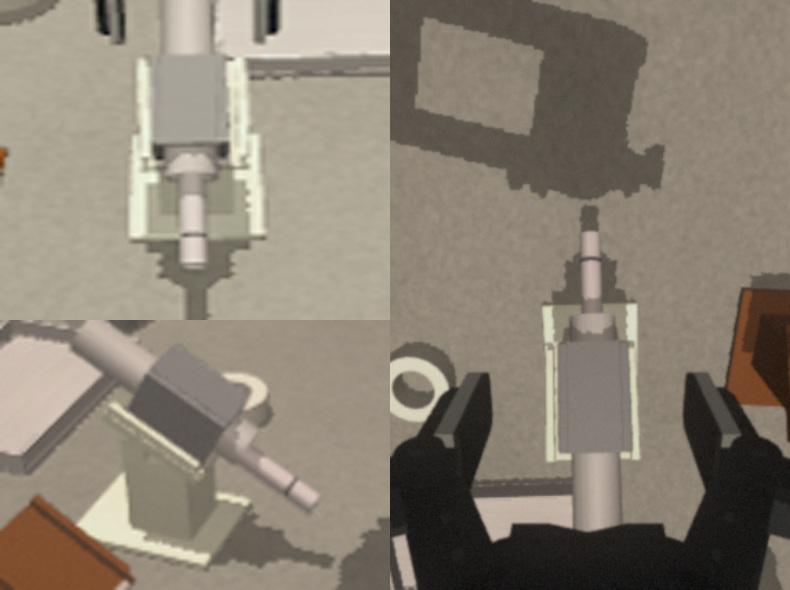

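```bash
python3 - <<'E'
from h import *
np.set_printoptions(precision=4,suppress=True)
P={n:env.read_camera(n) for n in("scene","side","wrist")}
L={"scene":(239.5,284),"side":(231,269.7),"wrist":(165.5,285)}
a=[(P[n],L[n]) for n in L];t=tri(a);print("lamp",t,[proj(p,t)-c for p,c in a])
print("lamp side+wrist",tri(a[1:]))
pred=np.array([.566,.0656,.055])
for n in P: print(n,"pred lamp",proj(P[n],pred),"obs",L[n], "closed-end", proj(P[n],np.array([.582,-.046,.1])+np.r_[np.array([.139,-.99])*(.095*.866-.012),.0475+.0208]))
s=env.observe();M=R.from_quat(s["tool_rot"]).as_matrix();print(s["tcp_pos"],M.T@(np.array([.568,.0544,.0617])-s["tcp_pos"]))
E
```

```text
lamp [0.5652 0.0676 0.0604] [array([-0.2156,  0.3241]), array([ 0.4147, -0.7094]), array([ 1.2823, -1.0732])]
lamp side+wrist [0.5646 0.0695 0.064 ]
scene pred lamp [241.1425 283.4249] obs (239.5, 284) closed-end [183.4082 207.3312]
side pred lamp [232.2786 268.8575] obs (231, 269.7) closed-end [147.0074 268.5434]
wrist pred lamp [167.7731 284.3502] obs (165.5, 285) closed-end [388.183 285.706]
[0.566  0.0478 0.2483] [0.0062 0.0029 0.1866]
```

```bash
python3 -m pendant '[0.8,0.007,0.002,0.04,0,0.8,0,0,0.045,0,0.8,0,0,0.045,0,0.7,0,0,0.035,0,0.6,0,0,0.02,0,0.6,0,0,0.012,0,0.6,0,0,0,0,0.6,0,0,0,0]' 50
python3 - <<'E'
from h import *
P={n:env.read_camera(n) for n in("scene","side","wrist")}
print(env.observe()["wrist_force"],env.observe()["tcp_pos"])
a=np.array(P["side"]["pixels"])[150:250,220:320,::-1];b=np.array(P["wrist"]["pixels"])[:,140:430,::-1]
c=np.array(P["scene"]["pixels"])[180:270,220:350,::-1]
cv2.imwrite("pics/grip.png",np.hstack([np.vstack([cv2.resize(a,(390,320),interpolation=2),cv2.resize(c,(390,270),interpolation=2)]),cv2.resize(b,(400,590))]))
E
```

```text
clock: 12.65
tcp_pos: [0.5681, 0.0549, 0.0523]
tool_rot: [0.657, 0.754, 0.001, 0.001]
wrist_force: [-0.1, 0.4, -0.4]
gripper_width: 0.051
[ 0.00397874  0.44802591 -0.81356185] [0.56873961 0.05488344 0.05321856]
```

View pics/grip.png

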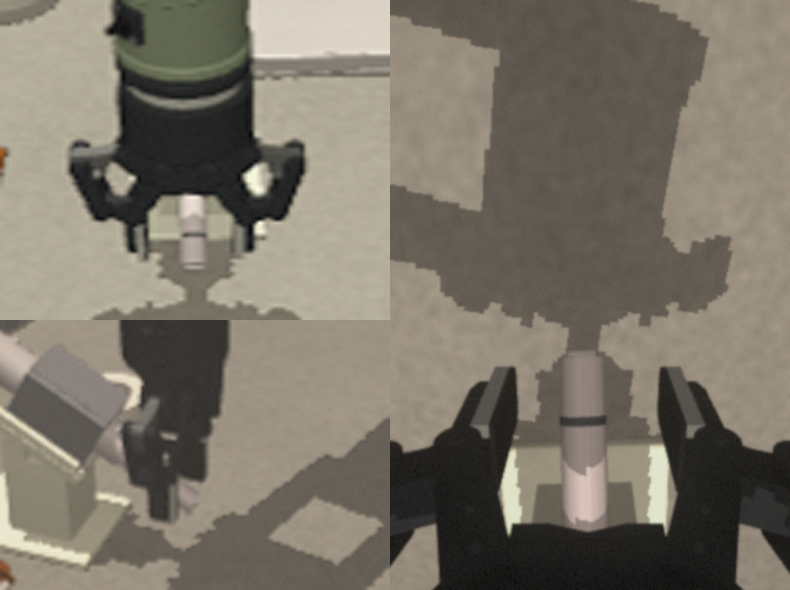

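```bash
python3 -m pendant '[0,0,0,0,0,0,0,0,0,0,0,0,0,0,0,0,0,0,0,0,0,0,0,0,0,0,0,0,0,0,0,0,0,0,0,0,0,0,0,0]' 50
```

```text
clock: 13.6
tcp_pos: [0.5675, 0.0548, 0.0516]
tool_rot: [0.657, 0.754, 0.0, 0.0]
wrist_force: [-0.0, -0.5, 3.6]
gripper_width: 0.014
```

```bash
cat > pen.py <<'E'
from h import *
np.set_printoptions(precision=4,suppress=True)
P={n:env.read_camera(n) for n in("scene","side","wrist")}
s=env.observe();print(s["clock"],s["tcp_pos"],s["gripper_width"],s["wrist_force"])
for l in("penlight","tube","tube_mouth"):
  for n in P:
    for f in(env.tip_of,):
      print(l,n,[(round(d["p"],2),np.round(d["centre"],1).tolist()) for d in f(P[n],l)])
E
python3 pen.py
python3 -m pendant '[0,0.001,0,-0.0015,0,0,0.001,0,-0.002,0,0,0.001,0,-0.002,0,0,0.001,0,-0.002,0,0,0,0,0,0,0,0,0,0,0]' 50
python3 pen.py
```

```text
13.75 [0.5675 0.0548 0.0515] 0.014302969932526935 [ 0.2665 -0.8119  3.3556]
penlight scene [(0.53, [221.3, 263.4])]
penlight side [(0.69, [207.7, 266.7])]
penlight wrist [(0.6, [387.9, 280.5])]
tube scene [(0.81, [214.6, 236.5]), (0.79, [223.1, 398.5])]
tube side [(0.65, [328.4, 385.8])]
tube wrist []
tube_mouth scene [(0.86, [223.0, 263.0]), (0.7, [225.0, 418.0]), (0.33, [248.8, 240.7])]
tube_mouth side [(0.69, [213.9, 267.8]), (0.65, [343.3, 380.8])]
tube_mouth wrist []
clock: 14.8
tcp_pos: [0.5658, 0.0597, 0.0583]
tool_rot: [0.657, 0.754, -0.0, -0.001]
wrist_force: [1.1, 0.0, -1.2]
gripper_width: 0.0138
14.95 [0.5661 0.0593 0.0584] 0.01432324775044449 [ 0.7378 -0.6076 -0.3874]
penlight scene [(0.64, [213.1, 237.2]), (0.56, [221.0, 263.9])]
penlight side [(0.46, [207.6, 271.0])]
penlight wrist []
tube scene [(0.9, [221.2, 399.7]), (0.55, [217.0, 235.3])]
tube side [(0.8, [323.2, 387.5])]
tube wrist []
tube_mouth scene [(0.68, [222.4, 263.4]), (0.66, [224.8, 417.5])]
tube_mouth side [(0.88, [342.9, 383.6])]
tube_mouth wrist []
```

```bash
python3 - <<'E'
from h import *
np.set_printoptions(precision=4,suppress=True,linewidth=200)
p=env.read_camera("wrist");im=np.array(p["pixels"]).astype(int).sum(2)//3
print("now",[ (c,im[225:290:3,c].tolist()) for c in(278,281,285)])
g=cv2.resize(cv2.imread("pics/grip.png")[:,390:],(290,420)).astype(int).sum(2)//3
print("pre",[ (c,g[225:290:3,c-140].tolist()) for c in(278,281,285)])
print("rows across now", im[270,255:310:2].tolist()); print("pre",g[270,115:170:2].tolist())
for z0 in((.566,.0656,.0615),):
  print("if stayed", proj(p,z0))
np.save("/tmp/w_lift.npy",np.array(p["pixels"]))
E
```

```text
now [(278, [89, 90, 88, 88, 89, 88, 88, 90, 88, 97, 123, 129, 128, 133, 131, 131, 132, 133, 129, 129, 130, 131]), (281, [90, 87, 89, 90, 85, 85, 90, 88, 86, 102, 128, 136, 134, 132, 133, 133, 131, 135, 131, 133, 137, 134]), (285, [87, 88, 86, 88, 86, 87, 89, 87, 89, 103, 126, 131, 130, 128, 130, 132, 133, 130, 131, 132, 132, 129])]
pre [(278, [89, 88, 89, 88, 87, 89, 89, 88, 100, 123, 133, 134, 135, 134, 136, 134, 135, 134, 135, 134, 134, 135]), (281, [87, 89, 88, 88, 88, 88, 88, 88, 101, 123, 130, 132, 133, 132, 133, 133, 133, 132, 132, 132, 133, 134]), (285, [87, 90, 87, 87, 87, 87, 89, 88, 104, 121, 130, 131, 132, 133, 130, 132, 130, 130, 129, 130, 131, 130])]
rows across now [79, 82, 81, 77, 75, 36, 39, 91, 110, 119, 120, 127, 130, 133, 133, 132, 130, 127, 129, 124, 118, 94, 41, 38, 74, 80, 78, 85]
pre [90, 88, 90, 90, 91, 99, 112, 119, 123, 128, 134, 135, 133, 133, 130, 132, 131, 125, 121, 109, 90, 88, 88, 86, 88, 91, 90, 90]
if stayed [263.5087 282.2603]
```

```bash
python3 -m pendant '[0,0.0052,0,0.003,0,0,0.0087,0,0.005,0,0,0.0087,0,0.005,0]' 50; python3 -m pendant '[0,0.0087,0,0.005,0,0,0.0087,0,0.005,0,0,0.0087,0,0.005,0,0,0.0087,0,0.005,0,0,0.0087,0,0.005,0,0,0.0035,0,0.002,0,0,0,0,0,0,0,0,0,0,0]' 50
python3 - <<'E'
from h import *
np.set_printoptions(precision=4,suppress=True,linewidth=200)
p=env.read_camera("wrist");im=np.array(p["pixels"]).astype(int).sum(2)//3
print([ (c,im[225:290:3,c].tolist()) for c in(278,281,285)])
E
python3 pen.py
```

```text
clock: 15.75
tcp_pos: [0.5631, 0.0821, 0.0453]
tool_rot: [0.657, 0.754, -0.0, -0.0]
wrist_force: [-1.0, 0.2, -1.3]
gripper_width: 0.0144
clock: 16.55
tcp_pos: [0.5572, 0.1278, 0.0189]
tool_rot: [0.657, 0.754, 0.0, 0.0]
wrist_force: [-0.3, 0.2, -0.9]
gripper_width: 0.014
[(278, [89, 90, 94, 91, 91, 89, 90, 93, 94, 90, 128, 134, 135, 134, 135, 134, 136, 135, 134, 134, 136, 135]), (281, [91, 90, 90, 86, 91, 87, 89, 93, 91, 92, 129, 139, 137, 138, 138, 135, 135, 138, 137, 136, 138, 139]), (285, [89, 92, 89, 90, 89, 89, 93, 91, 92, 92, 128, 136, 137, 133, 139, 138, 136, 135, 136, 136, 138, 136])]
16.75 [0.5574 0.1275 0.0191] 0.01384869700527543 [ 0.1973  0.5181 -0.0472]
penlight scene [(0.77, [241.9, 291.2])]
penlight side [(0.59, [237.5, 269.4]), (0.32, [160.6, 373.1]), (0.25, [155.6, 307.7])]
penlight wrist [(0.69, [391.1, 282.3])]
tube scene [(0.91, [214.9, 236.2]), (0.59, [220.7, 397.0])]
tube side [(0.98, [328.2, 388.5])]
tube wrist []
tube_mouth scene [(0.72, [224.8, 416.5]), (0.63, [223.8, 260.5])]
tube_mouth side [(0.8, [345.1, 384.9])]
tube_mouth wrist []
```

```bash
python3 -m pendant '[0,0.012,0,-0.022,0,0,0.02,0,-0.035,0,0,0.02,0,-0.035,0,0,0,0,-0.045,0,0,0,0,-0.045,0,0,0,0,-0.045,0,0,0,0,-0.03,0,0,0,0,0,0]' 50
python3 - <<'E'
from h import *
np.set_printoptions(precision=4,suppress=True,linewidth=200)
p=env.read_camera("side");sc=env.read_camera("scene");w=env.read_camera("wrist")
q=lambda r,c,z: onz(p,(130+r/4,200+c/4),z)[:2]
C=[q(32,298,.022),q(27,577,.022),q(147,604,.022),q(150,308,.022)];print("side corners FL FR NR NL",C,"ctr",np.mean(C,0),"dx",(C[1]-C[0]),(C[2]-C[3]))
g=lambda r,c: onz(sc,(r/1.4,c/1.4),.022)[:2]
D=[g(300,197),g(253,262),g(258,318),g(317,265)];print("scene corners",D,np.mean(D,0))
print([onz(c,e["centre"],0)[:2] for c in(p,sc) for e in env.tip_of(c,"small_tray")[:1]])
s=env.observe();print(s["clock"],s["tcp_pos"],s["tool_rot"],s["qpos"])
im=np.array(w["pixels"]).astype(int).sum(2)//3;print(im[225:290:3,281].tolist())
E
```

```text
clock: 18.0
tcp_pos: [0.5532, 0.1801, 0.2828]
tool_rot: [0.657, 0.754, 0.005, 0.004]
wrist_force: [0.2, 0.2, -0.1]
gripper_width: 0.0142
side corners FL FR NR NL [array([ 0.6134, -0.3561]), array([ 0.3961, -0.3908]), array([ 0.3728, -0.2447]), array([ 0.5857, -0.2139])] ctr [ 0.492  -0.3014] dx [-0.2173 -0.0347] [-0.2129 -0.0308]
scene corners [array([ 0.6092, -0.3537]), array([ 0.4015, -0.3759]), array([ 0.3609, -0.2519]), array([ 0.5899, -0.199 ])] [ 0.4904 -0.2951]
[array([ 0.4999, -0.3068]), array([ 0.4794, -0.3022])]
18.25 [0.5486 0.1791 0.2733] [ 0.6571  0.7538 -0.0017 -0.0014] [ 0.1657  0.1847  1.4803 -0.      1.4811  0.0289]
[137, 134, 133, 128, 130, 108, 85, 89, 91, 84, 122, 127, 126, 128, 126, 126, 130, 125, 126, 128, 124, 127]
```

```bash
python3 -m pendant '[0,-0.02,-0.003,0,0,0,-0.042,-0.007,0,0,0,-0.043,-0.007,0,0,0,-0.043,-0.007,0,0,0,-0.043,-0.007,0,0,0,-0.043,-0.007,0,0,0,-0.043,-0.007,0,0,0,-0.043,-0.007,0,0,0,-0.043,-0.007,0,0,0,-0.043,-0.007,0,0,0,-0.036,-0.006,0,0,0,-0.025,-0.004,0,0]' 50
python3 -m pendant '[0,0,0,0,5,0,0,0,0,8.5,0,0,0,0,8.5,0,0,0,0,8.5,0,0,0,0,8.5,0,0,0,0,8.5,0,0,0,0,8.5,0,0,0,0,8.5,0,0,0,0,8.5,0,0,0,0,8.5,0,0,0,0,8.5,0,0,0,0,0,0,0,0,0,0]' 50
python3 - <<'E'
from h import *
np.set_printoptions(precision=4,suppress=True,linewidth=200)
p=env.read_camera("wrist");sd=env.read_camera("side");sc=env.read_camera("scene")
s=env.observe();M=R.from_quat(s["tool_rot"]).as_matrix()
print(s["clock"],s["tcp_pos"],"xang",np.degrees(np.arctan2(M[1,0],M[0,0])),s["qpos"])
c=np.array([.493,-.300]);u=np.array([.989,.148]);t=c+.045*u
print("to go",M.T@(np.r_[t,0.0035]-s["tcp_pos"]))
im=np.array(p["pixels"]).astype(int).sum(2)//3;print(im[225:290:3,281].tolist())
print([(n,[(round(e["p"],2),e["centre"],onz(k,e["centre"],0)[:2]) for e in env.tip_of(k,"small_tray")]) for n,k in(("w",p),("sd",sd))])
print("tray rim proj in wrist (FL FR NR NL)",[proj(p,[*(c+a*u+b*np.array([-.148,.989])),.022]) for a,b in((.11,-.075),(-.11,-.075),(-.11,.075),(.11,.075))])
cv2.imwrite("pics/tray.png",np.array(p["pixels"])[:,:,::-1])
print("row200",[int(v) for v in im[150,::8]]);print("col 282",[int(v) for v in im[::6,200]])
E
```

```text
clock: 19.45
tcp_pos: [0.537, -0.2958, 0.2731]
tool_rot: [0.658, 0.753, -0.0, -0.002]
wrist_force: [-0.0, -0.2, -1.3]
gripper_width: 0.0142
clock: 20.75
tcp_pos: [0.5378, -0.2932, 0.2741]
tool_rot: [0.998, 0.07, -0.001, -0.001]
wrist_force: [0.1, 0.1, -0.1]
gripper_width: 0.0138
20.9 [ 0.5382 -0.2935  0.2752] xang 7.935022459624074 [-0.6403  0.2582  1.388  -0.      1.4964  0.792 ]
to go [-0.0005 -0.      0.2717]
[184, 180, 181, 179, 181, 182, 178, 177, 179, 178, 127, 127, 127, 125, 126, 126, 124, 123, 125, 124, 122, 124]
[('w', []), ('sd', [(0.81, [155.4, 311.6], array([ 0.4919, -0.3113])), (0.69, [187.0, 270.3], array([ 0.5966, -0.1522]))])]
tray rim proj in wrist (FL FR NR NL) [array([120.0376, 344.736 ]), array([280.247, 336.586]), array([281.059 , 231.6005]), array([121.2636, 220.4328])]
row200 [131, 130, 128, 127, 124, 129, 130, 126, 131, 125, 123, 129, 130, 130, 126, 127, 133, 131, 131, 84, 85, 81, 83, 87, 82, 81, 81, 80, 102, 116, 169, 185, 184, 188, 183, 193, 194, 188, 191, 189, 191, 187, 187, 164, 137, 130, 131, 129, 130, 131, 128, 133, 129, 124, 125, 122, 40, 28, 36, 35, 18, 8, 31, 32, 120, 123, 123, 121, 123, 124]
col 282 [128, 128, 126, 127, 129, 119, 124, 133, 129, 126, 129, 122, 124, 121, 123, 126, 124, 123, 127, 128, 124, 123, 126, 86, 80, 81, 79, 82, 80, 77, 83, 83, 78, 79, 77, 79, 85, 81, 83, 126, 128, 128, 129, 129, 128, 128, 126, 127, 128, 130, 130, 126, 32, 28, 27, 24, 24, 32, 29, 28, 26, 24, 20, 26, 93, 89, 19, 15, 14, 10]
```

```bash
python3 -m pendant '[0,0,0,0.03,0,0,0,0,0.045,0,0,0,0,0.045,0,0,0,0,0.045,0,0,0,0,0.04,0,0,0,0,0.03,0,0,0,0,0.01,0,0,0,0,0,0,0,0,0,0,0]' 50
python3 -m pendant '[0,0,0,0.005,0,0,0,0,0.004,0,0,0,0,0.003,0,0,0,0,0.002,0,0,0,0,0.002,0,0,0,0,0.002,0,0,0,0,0,0]' 25
python3 - <<'E'
from h import *
p=env.read_camera("wrist");s=env.observe();print(s["clock"],s["tcp_pos"],s["wrist_force"])
im=np.array(p["pixels"]).astype(int).sum(2)//3;print(im[225:290:3,281].tolist())
E
```

```text
clock: 21.9
tcp_pos: [0.5397, -0.2946, 0.0326]
tool_rot: [0.998, 0.069, 0.001, 0.001]
wrist_force: [1.3, -0.2, -0.1]
gripper_width: 0.0139
clock: 22.6
tcp_pos: [0.5381, -0.2934, 0.0124]
tool_rot: [0.998, 0.068, -0.0, -0.0]
wrist_force: [-0.3, 0.2, -0.1]
gripper_width: 0.0144
22.65 [ 0.53824599 -0.29349445  0.01253906] [-0.07918893  0.43633176 -0.73472546]
[154, 112, 110, 110, 114, 111, 110, 110, 111, 110, 115, 125, 121, 121, 122, 120, 123, 121, 119, 121, 119, 120]
```

```bash
python3 -m pendant '[0,0,0,0.002,0,0,0,0,0.002,0,0,0,0,0.001,0,0,0,0,0,0]' 20; python3 -m pendant '[0,0,0,0.001,0,0,0,0,0.001,0,0,0,0,0,0]' 20
python3 - <<'E'
from h import *
p=env.read_camera("wrist");s=env.observe();print(s["clock"],s["tcp_pos"],s["wrist_force"])
im=np.array(p["pixels"]).astype(int).sum(2)//3;print(im[225:290:3,281].tolist())
E
```

```text
clock: 23.05
tcp_pos: [0.5382, -0.2935, 0.0075]
tool_rot: [0.998, 0.068, -0.0, -0.0]
wrist_force: [-0.2, 0.6, -0.5]
gripper_width: 0.0142
clock: 23.35
tcp_pos: [0.5387, -0.2938, 0.0064]
tool_rot: [0.998, 0.068, 0.0, 0.0]
wrist_force: [-0.9, 0.8, 3.7]
gripper_width: 0.0144
23.4 [ 0.5386563  -0.29383185  0.00639478] [-1.70241749  1.10972224  3.87949307]
[158, 133, 114, 112, 111, 113, 110, 110, 110, 109, 113, 120, 124, 121, 121, 118, 122, 119, 122, 118, 121, 119]
```

```bash
python3 -m pendant '[0,0,0,0.001,0,0,0,0,0.001,0,0,0,0,0.001,0,0,0,0,0.0005,0,0,0,0,0,0]' 20
python3 - <<'E'
from h import *
p=env.read_camera("wrist");s=env.observe();print(s["clock"],s["tcp_pos"],s["wrist_force"])
im=np.array(p["pixels"]).astype(int).sum(2)//3;print(im[225:290:3,281].tolist())
E
```

```text
clock: 23.9
tcp_pos: [0.5395, -0.2949, 0.0056]
tool_rot: [0.998, 0.069, 0.001, 0.001]
wrist_force: [-4.4, 1.9, 16.6]
gripper_width: 0.0141
23.95 [ 0.53954959 -0.29488936  0.00558646] [-5.09705175  3.04080796 16.56436026]
[174, 113, 111, 110, 110, 113, 107, 111, 108, 107, 114, 120, 122, 124, 122, 123, 120, 121, 118, 120, 122, 120]
```

```bash
python3 -m pendant '[0,-0.002,0,0,0,0,-0.002,0,0.0005,0,0,-0.002,0,0.0005,0,0,-0.002,0,0.0005,0,0,-0.002,0,0.0005,0,0,0,0,0,0]' 20
python3 - <<'E'
from h import *
p=env.read_camera("wrist");s=env.observe();print(s["clock"],s["tcp_pos"],s["wrist_force"])
im=np.array(p["pixels"]).astype(int).sum(2)//3;print(im[225:290:3,281].tolist())
sd=env.read_camera("side");sc=env.read_camera("scene")
for n,k in(("sd",sd),("sc",sc)): print(n,[(round(e["p"],2),e["centre"]) for e in env.tip_of(k,"penlight")])
c=s["tcp_pos"]+[0,0,.011];u=np.array([.99,.137,0])
for th in(0,10,20,30):
  o=c-.047*(np.cos(np.radians(th))*u-[0,0,np.sin(np.radians(th))]);t=c-.107*(np.cos(np.radians(th))*u-[0,0,np.sin(np.radians(th))])
  print(th,"origin sd/sc",proj(sd,o),proj(sc,o),"tail",proj(sd,t),proj(sc,t))
for r in range(120,175,3): print(r,(np.array(sd["pixels"])[r,286:350:3].astype(int).sum(1)//3).tolist())
E
```

```text
clock: 24.55
tcp_pos: [0.534, -0.2986, 0.0056]
tool_rot: [0.998, 0.068, 0.006, 0.004]
wrist_force: [2.0, -0.9, 15.7]
gripper_width: 0.0141
24.6 [ 0.53378187 -0.29862153  0.00552852] [ 0.26044265 -0.88429539 14.68383761]
[174, 175, 110, 108, 108, 111, 106, 107, 107, 107, 112, 117, 120, 120, 121, 119, 119, 117, 119, 117, 121, 115]
sd []
sc [(0.46, [192.9, 184.4])]
0 origin sd/sc [152.46965362 313.22859328] [200.1640762  185.74936605] tail [152.35592226 332.92949998] [190.60811978 197.2745818 ]
10 origin sd/sc [150.31874361 313.12889006] [197.82359508 185.17244273] tail [147.43144311 332.90573115] [185.37315571 196.12046643]
20 origin sd/sc [148.21717425 312.55804578] [195.7688117  184.31831878] tail [142.56407764 331.79306476] [180.68274255 194.36202079]
30 origin sd/sc [146.23110215 311.52763675] [194.06239121 183.20669542] tail [137.91231037 329.59407361] [176.67673187 192.02281003]
120 [143, 28, 33, 36, 36, 38, 33, 34, 29, 147, 164, 164, 164, 164, 167, 164, 161, 164, 163, 164, 161, 160]
123 [159, 79, 33, 34, 35, 36, 31, 31, 45, 167, 164, 162, 163, 163, 164, 163, 162, 164, 164, 158, 
[... 1225 characters left out ...]
, 128, 119]
159 [206, 137, 139, 139, 141, 141, 139, 140, 140, 186, 167, 135, 135, 135, 134, 205, 203, 203, 203, 202, 163, 156]
162 [205, 138, 138, 139, 138, 140, 141, 141, 142, 141, 152, 208, 205, 205, 204, 204, 203, 204, 203, 204, 209, 196]
165 [207, 139, 138, 139, 140, 141, 143, 142, 142, 144, 143, 140, 195, 207, 208, 206, 205, 207, 177, 205, 194, 117]
168 [119, 133, 129, 138, 128, 129, 129, 126, 126, 123, 123, 121, 121, 122, 123, 121, 120, 120, 120, 121, 121, 111]
171 [119, 118, 119, 118, 119, 117, 119, 119, 117, 144, 129, 124, 127, 125, 126, 107, 132, 126, 98, 128, 127, 117]
174 [110, 110, 106, 107, 105, 108, 106, 106, 101, 101, 156, 155, 101, 104, 105, 117, 166, 164, 165, 164, 163, 162]
```

```bash
python3 -m pendant '[0,-0.001,0,0.001,0,0,-0.001,0,0.001,0,0,-0.001,0,0.001,0,0,-0.001,0,0.001,0,0,-0.001,0,0.001,0,0,-0.001,0,0,0]' 20
cat > tilt.py <<'E'
from h import *
s=env.observe();print(s["clock"],s["tcp_pos"],s["wrist_force"])
sd=env.read_camera("side");sc=env.read_camera("scene")
c=s["tcp_pos"]+[0,0,.011];u=np.array([.99,.137,0])
for th in(0,15,30):
  t=c-.107*(np.cos(np.radians(th))*u-[0,0,np.sin(np.radians(th))]);print(th,"tail sd",proj(sd,t).round(1))
for r in range(135,160,3): print(r,(np.array(sd["pixels"])[r,298:346:3].astype(int).sum(1)//3).tolist())
E
python3 tilt.py
```

```text
clock: 25.4
tcp_pos: [0.5316, -0.3003, 0.0036]
tool_rot: [0.998, 0.068, 0.009, 0.005]
wrist_force: [6.7, 4.1, 23.1]
gripper_width: 0.014
25.4 [ 0.53161204 -0.30028733  0.00356703] [ 6.66776361  4.13683827 23.08840327]
0 tail sd [152.6 333.6]
15 tail sd [145.2 333.2]
30 tail sd [138.2 330.3]
135 [26, 96, 29, 156, 167, 167, 166, 162, 164, 163, 161, 162, 160, 161, 163, 163]
138 [23, 93, 31, 131, 126, 124, 120, 119, 119, 120, 113, 140, 121, 120, 121, 202]
141 [39, 80, 37, 118, 115, 137, 137, 141, 198, 136, 191, 168, 133, 166, 104, 76]
144 [35, 70, 25, 203, 201, 200, 171, 169, 176, 147, 137, 196, 202, 202, 203, 147]
147 [25, 39, 62, 163, 159, 176, 132, 114, 198, 204, 203, 204, 204, 204, 204, 176]
150 [34, 33, 105, 152, 125, 182, 202, 203, 202, 202, 201, 202, 201, 202, 202, 207]
153 [33, 49, 145, 198, 204, 201, 201, 202, 202, 202, 201, 201, 202, 202, 202, 203]
156 [31, 62, 140, 138, 137, 159, 157, 158, 157, 158, 157, 206, 201, 202, 201, 202]
159 [140, 138, 139, 139, 140, 142, 202, 198, 167, 134, 135, 179, 203, 202, 202, 203]
```

```bash
python3 -m pendant '[0,-0.001,0,0.0015,0,0,-0.001,0,0.0015,0,0,-0.001,0,0.0005,0,0,0,0,0,0]' 20
python3 tilt.py
```

```text
clock: 25.9
tcp_pos: [0.5316, -0.3004, 0.0035]
tool_rot: [0.998, 0.068, 0.012, 0.006]
wrist_force: [5.2, 8.8, 37.7]
gripper_width: 0.0145
25.9 [ 0.53164531 -0.30036188  0.00347692] [ 5.20340333  8.79390997 37.65420158]
0 tail sd [152.6 333.6]
15 tail sd [145.2 333.2]
30 tail sd [138.2 330.3]
135 [28, 97, 26, 150, 166, 167, 166, 163, 164, 163, 160, 163, 161, 160, 163, 164]
138 [25, 95, 27, 123, 125, 125, 121, 119, 119, 119, 114, 128, 120, 119, 121, 201]
141 [40, 82, 35, 117, 115, 137, 138, 143, 185, 157, 196, 171, 134, 166, 104, 74]
144 [37, 74, 27, 203, 200, 199, 172, 150, 178, 153, 143, 196, 202, 203, 203, 146]
147 [27, 42, 55, 172, 157, 160, 133, 121, 180, 204, 203, 203, 203, 204, 204, 177]
150 [32, 34, 102, 154, 128, 163, 203, 202, 202, 202, 201, 202, 202, 202, 201, 207]
153 [31, 47, 145, 199, 204, 202, 201, 201, 202, 202, 201, 202, 202, 202, 202, 203]
156 [30, 63, 141, 139, 138, 159, 159, 159, 158, 158, 157, 206, 202, 202, 202, 202]
159 [140, 139, 141, 140, 140, 141, 202, 199, 166, 200, 134, 180, 203, 202, 201, 202]
```

```bash
python3 -m pendant '[0,0,0,-0.003,0,0,0,0,-0.003,0,0,0,0,-0.001,0,0,0,0,0,0]' 20
python3 -m pendant '[0.14,0,0,0,0,0.16,0,0,0,0,0.17,0,0,0,0,0.18,0,0,0,0,0.19,0,0,0,0,0.2,0,0,0,0,0.21,0,0,0,0,0.23,0,0,0,0,0.25,0,0,0,0,0.27,0,0,0,0,0.3,0,0,0,0,0.3,0,0,0,0]' 20
python3 tilt.py
```

```text
clock: 26.4
tcp_pos: [0.5243, -0.2992, 0.0036]
tool_rot: [0.998, 0.068, 0.005, 0.004]
wrist_force: [0.7, 1.1, 16.5]
gripper_width: 0.0142
clock: 27.6
tcp_pos: [0.5241, -0.3013, 0.003]
tool_rot: [0.998, 0.068, 0.005, 0.005]
wrist_force: [1.7, -6.1, 9.4]
gripper_width: 0.0258
27.6 [ 0.52407158 -0.30133238  0.00303092] [ 1.68960303 -6.07351928  9.41904861]
0 tail sd [152.7 336.1]
15 tail sd [145.4 335.7]
30 tail sd [138.3 332.9]
135 [30, 41, 89, 29, 168, 168, 165, 162, 164, 163, 160, 161, 161, 162, 162, 164]
138 [32, 40, 91, 27, 128, 125, 121, 121, 118, 121, 120, 120, 120, 120, 122, 202]
141 [31, 49, 84, 34, 119, 137, 138, 145, 141, 160, 159, 127, 134, 165, 104, 75]
144 [115, 37, 61, 58, 202, 201, 200, 201, 201, 200, 201, 202, 202, 203, 203, 146]
147 [87, 28, 36, 147, 198, 198, 200, 201, 202, 202, 202, 203, 203, 204, 204, 176]
150 [54, 44, 45, 186, 204, 202, 202, 203, 202, 202, 202, 202, 202, 202, 202, 207]
153 [146, 35, 82, 170, 168, 208, 211, 211, 198, 205, 204, 178, 205, 202, 203, 204]
156 [115, 36, 84, 114, 115, 115, 114, 116, 116, 116, 114, 121, 122, 203, 202, 202]
159 [133, 98, 118, 141, 141, 140, 196, 207, 206, 206, 206, 206, 205, 202, 202, 202]
```

```bash
python3 -m pendant '[0.4,0,0,-0.001,0,0.45,0,0,-0.002,0,0.45,0,0,-0.005,0,0.45,0,0,-0.02,0,0.45,0,0,-0.045,0,0.45,0,0,-0.045,0,0.45,0,0,-0.045,0,0.45,0,0,-0.045,0,0.45,-0.045,0,-0.03,0,0.45,-0.045,0,0,0,0.45,0,0,0,0]' 20
python3 - <<'E'
from h import *
np.set_printoptions(precision=4,suppress=True)
P={n:env.read_camera(n) for n in("scene","side","wrist")}
s=env.observe();print(s["clock"],s["tcp_pos"],s["wrist_force"])
for l,g,z in(("penlight",(.49,-.3),.011),("small_tray",(.493,-.3),0),("tube",(.581,-.046),.1),("tube_mouth",(.575,.0137),.0933),("tube_toe",(.566,.065),.053),("tape_roll",(.416,-.105),0),("capped_tube",(.3,-.31),0),("pot",(.75,.223),0)):
  a=[]
  for n in P:
    c=[d for d in env.tip_of(P[n],l) if np.linalg.norm(onz(P[n],d["centre"],z)[:2]-g)<.08]
    if c: a.append((P[n],c[0]["centre"])); print(l,n,round(c[0]["p"],2),onz(P[n],c[0]["centre"],z)[:2])
  if len(a)>1: print(l,"tri",tri(a))
# penlight outline in wrist/side: segment against bright tray floor
p=P["side"];im=np.array(p["pixels"]).astype(int).sum(2)//3
for r in range(144,166,2): print(r,im[r,280:346:3].tolist())
E
```

```text
clock: 28.8
tcp_pos: [0.4294, -0.3072, 0.2341]
tool_rot: [0.998, 0.067, -0.002, -0.001]
wrist_force: [0.2, -0.0, -0.6]
gripper_width: 0.0386
28.95 [ 0.4336 -0.3075  0.2338] [0.8829 1.063  0.248 ]
penlight scene 0.74 [ 0.469  -0.3025]
penlight side 0.77 [ 0.4801 -0.2981]
penlight wrist 0.77 [ 0.4833 -0.3043]
penlight tri [ 0.4793 -0.2998  0.0131]
small_tray scene 0.7 [ 0.481 -0.297]
small_tray side 0.67 [ 0.4953 -0.2999]
small_tray wrist 0.78 [ 0.4957 -0.3055]
small_tray tri [ 0.492  -0.2987  0.0025]
tube scene 0.86 [ 0.5819 -0.0526]
tube side 0.59 [ 0.5804 -0.0447]
tube tri [ 0.5812 -0.0515  0.0974]
tube_mouth scene 0.68 [0.5755 0.0134]
tube_mouth side 0.73 [0.5735 0.0179]
tube_mouth tri [0.574  0.0134 0.0909]
tube_toe scene 0.62 [0.566  0.0676]
tube_toe side 0.63 [0.5714 0.0662]
tube_toe tri [0.5707 0.0702 0.0573]
tape_roll scene 0.67 [ 0.4077 -0.1182]
tape_roll side 0.92 [ 0.4219 -0.1047]
tape_roll wrist 0.65 [ 0.4177 -0.1104]
tape_roll tri [ 0.419  -0.1096  0.0026]
capped_tube scene 0.64 [ 0.2923 -0.3136]
capped_tube side 0.79 [ 0.2982 -0.3014]
capped_tube wrist 0.7 [ 0.3063 -0.31
[... 704 characters left out ...]
, 200, 203]
154 [200, 200, 199, 198, 198, 199, 184, 184, 146, 184, 184, 185, 185, 187, 179, 187, 188, 156, 155, 198, 200, 202]
156 [201, 200, 200, 199, 199, 202, 111, 112, 87, 110, 110, 111, 111, 113, 111, 112, 111, 119, 118, 201, 199, 199]
158 [201, 201, 200, 200, 200, 201, 196, 197, 197, 196, 196, 197, 197, 196, 196, 196, 166, 137, 137, 184, 199, 199]
160 [199, 198, 199, 198, 197, 198, 199, 199, 199, 201, 201, 202, 201, 202, 202, 202, 200, 138, 137, 185, 201, 200]
162 [200, 199, 199, 198, 198, 198, 198, 200, 201, 201, 201, 201, 201, 201, 201, 201, 205, 137, 137, 154, 201, 201]
164 [202, 201, 200, 200, 199, 200, 199, 199, 201, 201, 201, 202, 201, 202, 201, 201, 179, 137, 136, 136, 204, 201]
```

```bash
python3 -m pendant '[0.45,0,0,0,0,0.45,0,0,0,0,0.45,0,0,0,0]' && python3 -c "
from plant import env
print(env.job_done())"
```

```text
clock: 30.45
tcp_pos: [0.4338, -0.308, 0.2345]
tool_rot: [0.998, 0.068, -0.0, -0.0]
wrist_force: [-1.0, -1.3, -0.1]
gripper_width: 0.0382
the job is handed in; nothing more can be done
None
```

The penlight is lying flat in the smaller steel tray and the tube is still in the white rest, mouth downhill. I handed the job in at about 30.5 s of the 67 s allowed; `job_done` gives no verdict.

I gripped the grey tube by its sleeve and lowered it onto the rest, where it pivoted in the fingers to the slope. After release, the pictures showed the penlight out on the tongue. I then gripped the penlight near its lamp end, lifted it about 8 mm, drew it out about 80 mm and carried it to the tray. There I pressed the lamp end on the tray floor and opened the fingers slowly.

**Last checks:**
- **Penlight:** its origin measured about 14 mm from the tray's centre, at 13 mm height. The side picture shows both ends level on the floor.
- **Tube:** its origin measured about 6 mm from my estimate of the seat point. The mouth and toe were within about 7 mm of where they should be for a tube lying in the rest.
- **Other things on the cart:** the tape roll, capped tube and pot were found within about 15 mm of their first readings, which is the scatter of the networks.
- **Robot:** clear of everything, about 0.23 m above the worktop.

**What disagreed:**
- **Finger opening on the penlight:** it read 14 mm instead of 16 mm, so I tested the hold with a small lift first. It slipped no more than about 2 mm and then held for the whole carry.
- **Laying it flat:** the penlight barely turned in the fingers when pressed, with wrist force up to about 38 N. It tipped the rest of the way as the fingers opened, with its lamp end on or just above the floor.
- **Camera estimates:** the cameras differed by up to about 10 mm on single points, most often the scene camera in x.

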